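# Turn the hotplate down to its lowest heat

### The job

The kettle has boiled: turn the hotplate's dial down to its lowest heat, so that the pointer clicks in at the shortest bar, next to the round dot that means off, but do not leave it switched off. Turn the dial with the tips or the outside of the closed fingers, by friction, pressing gently; do not pinch or lift anything. Leave the kettle, the jar and the pods untouched where they stand.

Things in the scene. Friction and masses are not known exactly. Their poses are not given: they have to be found in the camera images.
- hotplate: Portable hotplate, fixed: flat aluminium housing with a black top, 220 (its x) by 400 (its y) by 50 mm high. Origin at the centre of its underside; x points away from the robot, y left, z up. The kettle stands on its left half; a large flat dial is on its right half, axis at x = -18, y = -130 mm: an aluminium disc with a knurled rim, 96 mm across, 18 mm high, too wide to grip.
- dial_top (a point): Centre of the dial's flat top face, on its upright axis, 73 mm above the worktop when not pressed. The dial is sprung: pressed down it gives by up to 4 mm (1 N to start, 7 N at 3 mm), then is rigid; pressing switches nothing, it only gives a fingertip the friction to drag the top round. About 0.04 N m takes it from one detent to the next.
- dial_pointer (a point): Outer end of the pointer, a thin dark line printed on the dial's top face, 45 mm from the axis. It turns with the dial.
- low_mark (a point): Middle of the shortest bar printed on the black top beyond the dial's rim, 59.5 mm from the dial's axis: lowest heat. The marks lie on the dial's far side at 30 degree steps; seen from above, clockwise: round dot (off), shortest bar (lowest heat), then four bars of growing length.
- dial (a joint): Angle of the dial, rad, growing clockwise seen from above (more heat). Detents at 0 (off, pointer at the dot), 0.524 (lowest heat, shortest bar), 1.047, 1.571, 2.094 and 2.618 (highest); stops just past both ends. Let go between two detents it snaps to the nearer. It starts in one of the upper four detents; anticlockwise turns it down.
- kettle: Dark stove-top kettle, 206 x 243 x 235 mm with its arched handle, standing loose on the cooking zone, top of the handle about 285 mm above the worktop. Origin at the centre of its underside. To be left alone.
- spice_jar: Spice jar with a dark cap, 41 mm in diameter, 105 mm high, loose on the worktop right of the hotplate. Origin at the centre of its underside. To be left alone.
- pod_a: Coffee pod, a light cup 51 mm in diameter and 45 mm high, loose on the worktop right of the hotplate. Origin at the centre of its underside. To be left alone.
- pod_b: Second coffee pod of the same size, right of the hotplate. Origin at the centre of its underside. To be left alone.

How it is judged (in metres and radians):
At the end, for the whole second after the job is handed in: The dial rests in the lowest-heat detent (joint between 0.40 and 0.65 rad, still), the kettle is within 15 mm and the jar and pods are within 20 mm of where they stood (value of joint dial between 0.4 and 0.65 rad and velocity of joint dial between -0.05 and 0.05 rad/s and distance of kettle from where it was at the start of the episode below 0.015 m and distance of each of spice_jar, pod_a, pod_b from where it was at the start of the episode below 0.02 m); the robot touches nothing.
It fails at once if the dial is pressed hard (more than 40 N) (contact force between the arm and dial above 40 N).
It fails at once if the fingers press the dial hard (more than 40 N) (contact force between the fingers and dial above 40 N).
It fails at once if the kettle is moved or lifted (distance of kettle from where it was at the start of the episode above 0.015 m).
It fails at once if the jar or a pod is moved or lifted (distance of any of spice_jar, pod_a, pod_b from where it was at the start of the episode above 0.02 m).
It fails at once if the robot takes hold of or pushes the kettle, the jar or a pod (more than 2 N) (contact force between any of the fingers, the arm and kettle above 2 N or contact force between any of the fingers, the arm and spice_jar above 2 N or contact force between any of the fingers, the arm and pod_a above 2 N or contact force between any of the fingers, the arm and pod_b above 2 N).
It also fails if it takes over 38 s, if anything falls off the work surface, if the arm or the gripper's body presses on something with over 40 N, if the wrist force passes 120 N, or if a joint passes its speed limit or range.

### The arm

A 6-joint arm with a two-finger parallel gripper is mounted at the origin on a cart in front of the work surface, level with it; the furniture and walls round the work are solid. World frame = base frame: x ahead of the robot, y to its left, z up, the work surface at z = 0. Lengths are in mm, angles in degrees, forces in N, time in s.
With the tool pointing down it reaches from about 300 to 850 mm from the base axis. Payload 4.2 kg.
Tool frame: the origin (TCP) lies at the very end of the fingers, on their centre line; the grasp point (between the pads) lies 19 mm behind it (env.grasp_offset is the distance from the TCP to the grasp point, in mm); z points along the fingers, y is the line along which they close (so a half turn about z gives the same grasp; the last joint's range is limited). The gripper opens to 91 mm and grips with 3 to 60 N. Pads are 32 mm wide; open, the fingers measure 118 mm over their backs; the gripper's body (76 mm by 178 mm) begins 60 mm behind the grasp point.
Start: joints at [70.703, 18.312, 89.639, -0, 72.044, -1.146], TCP at [179.131, 546.402, 213.976] pointing down, gripper open.
Joint ranges: [-177.97, 177.97], [-48.28, 115.42], [12.27, 149.76], [-77.06, 257.06], [2.81, 150.46], [-146.56, 146.56]. Speed limits (degrees/s): [147.25, 147.25, 180, 180, 180, 180].

### API

Orientations are given as [roll, pitch, yaw] about the fixed x, y, z axes, in that order (R = Rz(yaw) Ry(pitch) Rx(roll)).
In Python, from workcell import env, eyes gives the robot as it stands.
- The arm moves only by the tool send_rows, never from a script. Its arguments are lists of equal length, an entry for each row: "grip": the opening, from -1 (shut) to 1 (fully open), so that 0 is half open; "xyz": the shift along the world's x, y, z in m, a list of three; "yaw": the turn about the world's z in degrees. A call has 1 to 8 rows; each row is the pose to reach, as a shift and turn from the pose commanded when the call began; what a row does not reach only later rows make up. A row lasts 1/12 s, in which the tool goes at most 41.7 mm and 7.16 degrees, less where a joint would pass 70% of its speed; a pose out of reach is approached as far as the arm can. A call with a gripper value outside its range is refused whole. The fingers move at their own pace and stop on an object; "grip_force" is the grip in N (left out, the last holds). Time passes only in rows, so rows that repeat a pose let the fingers close. It gives the time, the measured TCP pose, the force, the opening and the grip force at its end, in the units of the state.
- env.state(): the state, without advancing time (a new reading comes with each control period).
- eyes.grab_frame(name): name is "side" or "top"; returns a dict with "frame" (480x640x3 uint8, red, green, blue), "fx", "fy", "cx", "cy" (pixels), "D" ([k1, k2, p1, p2, k3] as OpenCV has them; the pictures are not rectified), "pose" (4x4, takes a point from camera to world coordinates). Camera axes: x right, y down, z forward; pixel columns grow to the right and rows downward; lengths in mm; the calibration is good to about 2 mm. A picture is of the moment at which its call begins. There is no depth.
- env.job_done(): hands the job in; it is judged then, once.
The state is a dict: "time_s": time; "qpos": joint angles; "qvel": joint speeds; "effort": joint torques, N m; "ee_pos": TCP position; "ee_rot": TCP orientation; "force": force on the tool from outside, world axes, zero at the start; "torque": the same for the moment, N m; "gripper_width": finger opening in mm; "gripper_force": force on a finger pad.
Only numpy, scipy, OpenCV 4.12 (cv2) and the standard library are available. Lean on these libraries where they do the work, as an engineer would, in place of code of your own. Each camera call takes 0.05 s, during which the arm holds its last target. There are 200 camera calls.

## Working session

There is one attempt and no reset: what is moved stays moved. The work goes in short steps, Python scripts to look and compute and a tool call to move; the robot and the scene stay as the last step left them, time stands still between calls to the robot, and variables do not carry over. Pictures are saved under pics/ and viewed, at most 10 in all, crops included, and the job is handed in when it is done.

Besides the shell and the picture viewer there is one more tool, called after ">>>" as name(argument=value, ...), one argument or row to a line, values as JSON. send_rows: Moves the arm, as the interface text tells. Its arguments: {"type":"object","properties":{"grip":{"type":"array"},"xyz":{"type":"array"},"yaw":{"type":"array"},"grip_force":{"type":"number"}},"required":["grip","xyz","yaw"]}

```bash
mkdir -p pics
python3 - <<'E'
from workcell import env, eyes
import cv2
for n in("top","side"):
    f=eyes.grab_frame(n); cv2.imwrite(f"pics/{n}0.png",f["frame"][:,:,::-1])
    print(n,f["fx"],f["cx"],f["cy"],f["D"],f["pose"])
s=env.state();print(s["time_s"],s["ee_pos"],s["ee_rot"],s["force"],s["gripper_width"])
E
```

```text
top 574.2269224928035 324.24948831948217 235.24575133339093 [-0.14981774  0.          0.          0.          0.        ] [[ 7.91854777e-03 -9.91912184e-01  1.26678793e-01  4.02073937e+02]
 [-9.99325347e-01 -3.30634394e-03  3.65775718e-02 -1.26395090e+02]
 [-3.58628955e-02 -1.26882970e-01 -9.91269169e-01  1.02261787e+03]
 [ 0.00000000e+00  0.00000000e+00  0.00000000e+00  1.00000000e+00]]
side 582.7233057192718 321.1475646581305 244.9865040365494 [0.01423899 0.         0.         0.         0.        ] [[ 9.99297256e-01  1.51038693e-02 -3.43055056e-02  5.78958101e+02]
 [ 3.57782811e-02 -6.57239958e-01  7.52831689e-01 -9.21269989e+02]
 [-1.11762777e-02 -7.53530033e-01 -6.57318477e-01  7.73045406e+02]
 [ 0.00000000e+00  0.00000000e+00  0.00000000e+00  1.00000000e+00]]
0.1 [178.9703946  545.97486157 213.20928392] [-1.79909914e+02 -3.52267502e-03  1.61847712e+02] [-0.24779457 -1.15239561  0.49914484] 91.26486236409845
```

View pics/top0.png

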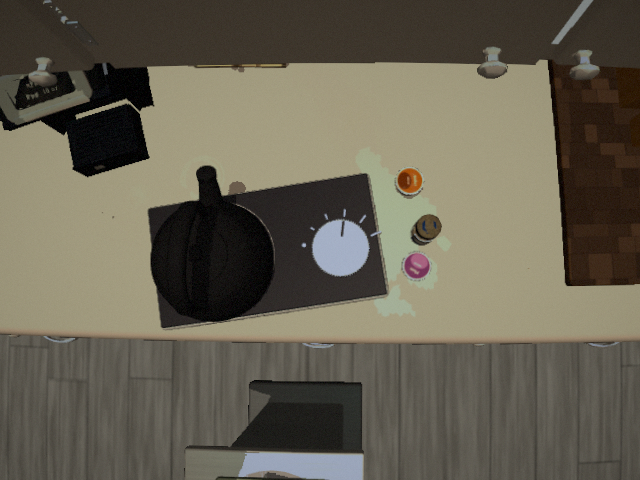

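View pics/side0.png

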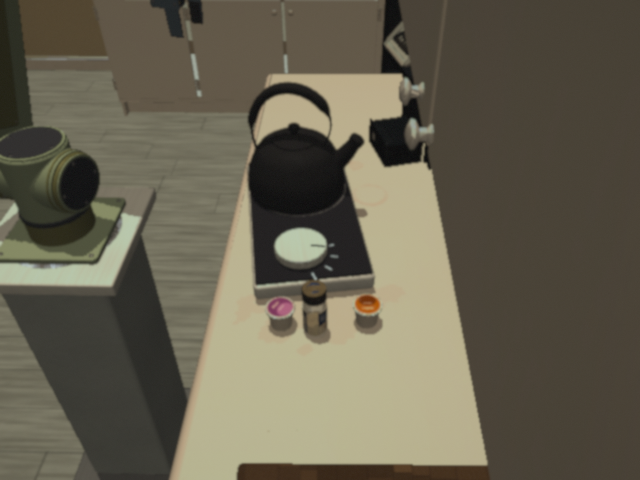

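The top view shows the dial disc at about (340,247), the pointer running to about (343,222), the dot at about (304,245) and the bars clockwise to (376,235). The pods and jar are right of the hotplate at (410,181), (427,229) and (417,265), and the kettle is on the left.

```bash
cat > h.py <<'E'
import numpy as np, cv2
from workcell import env, eyes
def ray(f,uv,z):
    K=np.array([[f["fx"],0,f["cx"]],[0,f["fy"],f["cy"]],[0,0,1]])
    p=cv2.undistortPoints(np.array(uv,float).reshape(-1,1,2),K,np.array(f["D"])).reshape(-1,2)
    d=np.c_[p,np.ones(len(p))]@f["pose"][:3,:3].T; o=f["pose"][:3,3]
    return o+d*((z-o[2])/d[:,2])[:,None]
def dial(f,tag=None):
    im=f["frame"]; g=im.min(2); m=np.zeros_like(g); m[195:285,285:385]=(g[195:285,285:385]>110)*255
    cs,_=cv2.findContours(m,cv2.RETR_EXTERNAL,cv2.CHAIN_APPROX_NONE)
    cs=[c for c in cs if np.sqrt(((c.reshape(-1,2)-[340,247])**2).sum(1)).min()<45]
    c=max(cs,key=cv2.contourArea)
    P=ray(f,c.reshape(-1,2),73)[:,:2]
    (x,y),r=cv2.minEnclosingCircle(P.astype(np.float32))
    marks=[ray(f,q.reshape(-1,2).mean(0),50)[0,:2] for q in cs if q is not c]
    M=np.zeros_like(g); cv2.drawContours(M,[cv2.convexHull(c)],-1,255,-1); M=cv2.erode(M,np.ones((5,5)))
    v,u=np.where((M>0)&(g<np.median(g[M>0])-40)); 
    pp=ray(f,np.c_[u,v],73)[:,:2] if len(u) else np.zeros((0,2))
    return np.array([x,y]),r,marks,pp
E
python3 - <<'E'
from h import *
f=eyes.grab_frame("top"); c,r,mk,pp=dial(f); print("dial",c,r)
for m in mk: d=m-c; print(m,np.hypot(*d),np.degrees(np.arctan2(d[1],d[0])))
d=pp.mean(0)-c; print("ptr",len(pp),d,np.degrees(np.arctan2(d[1],d[0])),np.hypot(*(pp-c).T).max())
for n,uv,z in(("orange",(410,181),45),("jar",(428,224),105),("pink",(417,265),45),("kettle handle",(207,175),150)): print(n,ray(f,[uv],z))
print(ray(f,[(149,208),(368,175),(386,295),(163,327)],50))
cv2.imwrite("pics/c1.png",cv2.resize(f["frame"][190:290,280:440,::-1],None,fx=5,fy=5,interpolation=cv2.INTER_CUBIC))
E
```

```text
dial [ 503.37921143 -118.19088745] 47.70232009887695
[ 486.06783695 -188.8687412 ] 72.76704403049615 -103.76270650801295
[ 495.43438511 -187.20511923] 69.47002557555095 -96.56690664559348
[ 506.53147381 -185.54690364] 67.42973880395034 -87.32051191874375
[510.0328115  -55.46153848] 63.08123030052329 83.9453679605703
[ 537.42157945 -180.55585842] 71.05119579736353 -61.37176325130908
[538.46480534 -69.07080071] 60.36374592850039 54.462463034480365
[ 555.89887948 -155.64590403] 64.50731585953012 -35.495011629828646
[559.2895624  -92.86935819] 61.37709010843149 24.365543700032966
[ 565.83179227 -124.59754409] 62.780332135603444 -5.857160893530643
[ 543.14367388 -186.67079579] 79.18781674261965 -59.85740367645545
ptr 41 [31.44760132 -3.0489996 ] -5.537798634157511 44.2449411668222
orange [[ 622.51293061 -238.64067827   45.        ]]
jar [[ 538.19301078 -259.91512006  105.        ]]
pink [[ 476.43264083 -248.84240785   45.        ]]
kettle handle [[608.84620275  91.76816462 150.        ]]
[[ 573.81419494  219.37568121   50.        ]
 [ 631.78940409 -165.47860147   50.        ]
 [ 425.18855167 -195.45153684   50.        ]
 [ 366.45742344  185.56711878   50.        ]]
```

View pics/c1.png

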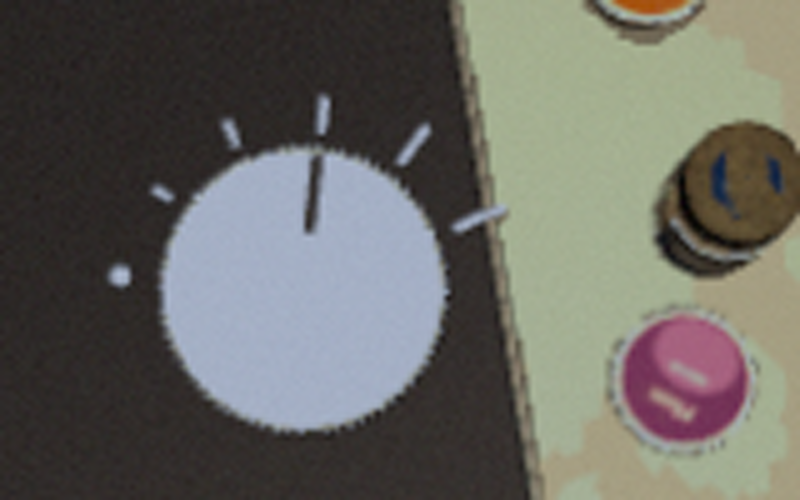

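The pointer is at -5.5°, which lines up with the third bar (1.571 rad). The low bar is at +54.5°, so I need 60° anticlockwise. I'll use closed fingers on the right side of the top face, orbiting about the dial axis with the yaw following. I'll cross over the kettle high up first.

>>> send_rows(
  grip=[-1,-1,-1,-1,-1,-1,-1,-1],
  xyz=[
    [0,0,0.04],
    [0,0,0.08],
    [0,0,0.12],
    [0,0,0.15],
    [0.015,-0.035,0.15],
    [0.03,-0.07,0.15],
    [0.045,-0.105,0.15],
    [0.06,-0.14,0.15],
  ],
  yaw=[-7,-14,-21,-28,-35,-42,-49,-56],
  grip_force=20,
)

```text
time_s: 0.82
ee_pos: [239.3, 404.8, 363.7]
ee_rot: [-180.0, 0.0, 105.6]
force: [0.3, -0.8, 0.3]
gripper_width: 40.9
gripper_force: 0.0
```

>>> send_rows(
  grip=[-1,-1,-1,-1,-1,-1,-1,-1],
  xyz=[
    [0.015,-0.035,0],
    [0.03,-0.07,0],
    [0.045,-0.105,0],
    [0.06,-0.14,0],
    [0.075,-0.175,0],
    [0.09,-0.21,0],
    [0.105,-0.245,0],
    [0.12,-0.28,0],
  ],
  yaw=[-6,-12,-18,-24,-30,-36,-42,-46],
)

```text
time_s: 1.48
ee_pos: [359.1, 124.6, 363.9]
ee_rot: [180.0, -0.0, 59.6]
force: [0.8, 0.2, -0.0]
gripper_width: 0.4
gripper_force: 0.0
```

>>> send_rows(
  grip=[-1,-1,-1,-1,-1,-1,-1,-1],
  xyz=[
    [0.016,-0.034,0],
    [0.033,-0.067,0],
    [0.049,-0.101,0],
    [0.065,-0.135,0],
    [0.081,-0.168,0],
    [0.098,-0.202,0],
    [0.114,-0.235,0],
    [0.13,-0.269,0],
  ],
  yaw=[0,0,0,0,0,0,0,0],
)

```text
time_s: 2.15
ee_pos: [489.4, -144.4, 363.7]
ee_rot: [-180.0, -0.0, 59.8]
force: [-0.1, 0.4, -0.6]
gripper_width: 0.8
gripper_force: 0.0
```

>>> send_rows(
  grip=[-1,-1,-1,-1,-1,-1,-1,-1],
  xyz=[
    [0,0.002,-0.04],
    [0,0.002,-0.08],
    [0,0.002,-0.12],
    [0,0.002,-0.16],
    [0,0.002,-0.2],
    [0,0.002,-0.24],
    [0,0.002,-0.28],
    [0,0.002,-0.284],
  ],
  yaw=[0,0,0,0,0,0,0,0],
)

```text
time_s: 2.82
ee_pos: [483.8, -139.0, 73.7]
ee_rot: [-179.2, 0.2, 59.9]
force: [-1.6, 0.3, -0.4]
gripper_width: 0.4
gripper_force: 0.0
```

>>> send_rows(
  grip=[-1,-1,-1,-1,-1,-1,-1,-1],
  xyz=[
    [0,0,-0.002],
    [0,0,-0.004],
    [0,0,-0.006],
    [0,0,-0.007],
    [0,0,-0.008],
    [0,0,-0.009],
    [0,0,-0.009],
    [0,0,-0.009],
  ],
  yaw=[0,0,0,0,0,0,0,0],
)

```text
time_s: 3.48
ee_pos: [490.1, -140.9, 72.0]
ee_rot: [179.8, -0.0, 59.8]
force: [0.4, -0.9, 4.3]
gripper_width: 0.8
gripper_force: 2.1
```

>>> send_rows(
  grip=[-1,-1,-1,-1],
  xyz=[
    [0,0,-0.001],
    [0,0,-0.002],
    [0,0,-0.002],
    [0,0,-0.002],
  ],
  yaw=[0,0,0,0],
)

```text
time_s: 3.82
ee_pos: [490.1, -141.0, 69.9]
ee_rot: [179.8, -0.0, 59.8]
force: [0.9, -1.0, 5.6]
gripper_width: 0.8
gripper_force: 3.2
```

Run:
```python
from h import *
s=env.state(); print(s["ee_pos"],s["force"])
C=np.array([503,-118.5]); p=np.array([489.4,-142.4])-C
for a in range(5,66,5):
    t=np.radians(a); R=np.array([[np.cos(t),-np.sin(t)],[np.sin(t),np.cos(t)]]); print(a,(R@p-p).round(1))
```

```text
[ 490.11856642 -140.98107376   69.86906443] [ 0.94420756 -0.95018316  5.62143252]
5 [ 2.1 -1.1]
10 [ 4.4 -2. ]
15 [ 6.6 -2.7]
20 [ 9.  -3.2]
25 [11.4 -3.5]
30 [13.8 -3.6]
35 [16.2 -3.5]
40 [18.5 -3.2]
45 [20.9 -2.6]
50 [23.2 -1.9]
55 [25.4 -0.9]
60 [27.5  0.2]
65 [29.5  1.5]
```

>>> send_rows(
  grip=[-1,-1,-1,-1,-1,-1,-1,-1],
  xyz=[
    [0,0,-0.001],
    [0.0021,-0.0011,-0.001],
    [0.0044,-0.002,-0.001],
    [0.0066,-0.0027,-0.001],
    [0.009,-0.0032,-0.001],
    [0.0114,-0.0035,-0.001],
    [0.0138,-0.0036,-0.001],
    [0.0138,-0.0036,-0.001],
  ],
  yaw=[0,5,10,15,20,25,30,30],
)

```text
time_s: 4.48
ee_pos: [503.4, -144.4, 69.1]
ee_rot: [179.9, 0.0, 90.0]
force: [-1.8, -1.1, 9.3]
gripper_width: 0.1
gripper_force: 4.6
```

Run:
```python
from h import *
for n in("top","side"):
    f=eyes.grab_frame(n); y,x=((200,285) if n=="top" else (190,235)); cv2.imwrite(f"pics/{n}2.png",cv2.resize(f["frame"][y-20:y+120,x-20:x+140,::-1],None,fx=4,fy=4))
```

```text
(no output)
```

View pics/side2.png

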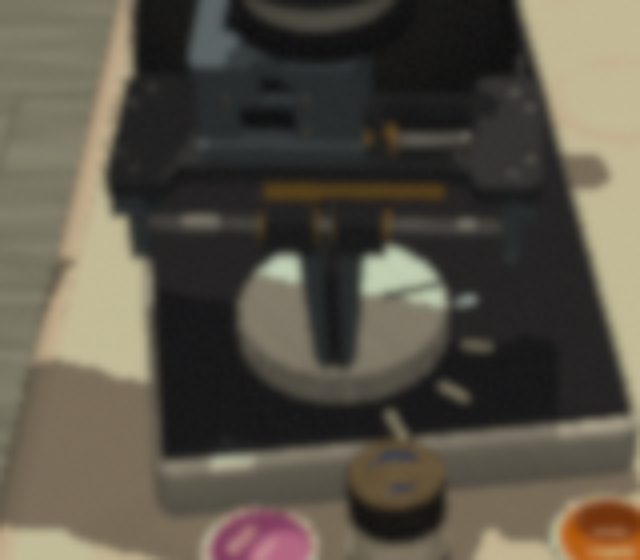

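The side view shows the closed fingers on the dial's top. The pointer at about (410,290) in the crop has moved with them to the next bar, at about (465,300). I'll continue for the second 30°.

>>> send_rows(
  grip=[-1,-1,-1,-1,-1,-1,-1,-1],
  xyz=[
    [0.0024,0.0001,0],
    [0.0047,0.0004,0],
    [0.0071,0.001,0],
    [0.0094,0.0017,0],
    [0.0116,0.0027,0],
    [0.0137,0.0038,0],
    [0.0137,0.0038,0],
    [0.0137,0.0038,0],
  ],
  yaw=[5,10,15,20,25,30,30,30],
)

```text
time_s: 5.25
ee_pos: [516.9, -140.7, 69.1]
ee_rot: [180.0, 0.1, 119.9]
force: [-1.3, 0.0, 9.1]
gripper_width: 0.5
gripper_force: 4.6
```

Run:
```python
from h import *
f=eyes.grab_frame("side"); cv2.imwrite("pics/side3.png",cv2.resize(f["frame"][170:310,215:375,::-1],None,fx=4,fy=4))
```

```text
(no output)
```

View pics/side3.png

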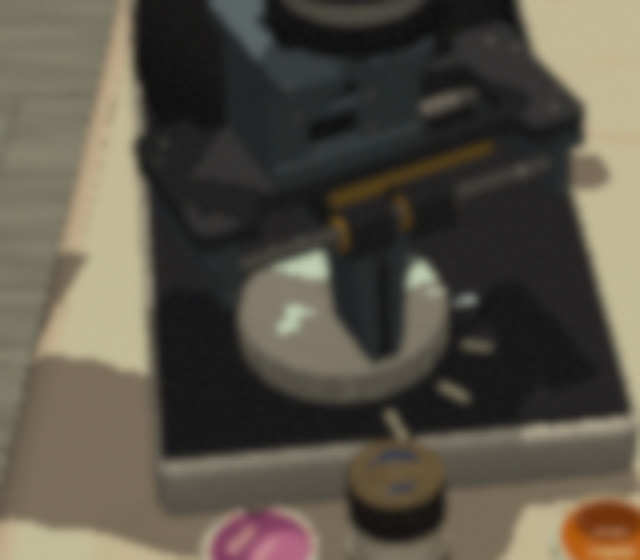

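The pointer is now hidden behind the fingers (about (400,260)), so I'll lift straight up and check.

>>> send_rows(
  grip=[-1,-1,-1,-1,-1,-1,-1,-1],
  xyz=[
    [0,0,0.003],
    [0,0,0.01],
    [0,0,0.04],
    [0,0,0.08],
    [0,0,0.12],
    [0,0,0.16],
    [0,0,0.2],
    [0,0,0.24],
  ],
  yaw=[0,0,0,0,0,0,0,0],
)

```text
time_s: 5.97
ee_pos: [515.7, -140.0, 309.8]
ee_rot: [-180.0, -0.1, 119.9]
force: [1.2, -0.5, -0.2]
gripper_width: 0.7
gripper_force: 0.0
```

>>> send_rows(
  grip=[-1,-1,-1,-1,-1,-1,-1,-1],
  xyz=[
    [-0.02,-0.03,0.01],
    [-0.04,-0.06,0.01],
    [-0.06,-0.09,0.01],
    [-0.08,-0.12,0.01],
    [-0.1,-0.15,0.01],
    [-0.12,-0.18,0.01],
    [-0.13,-0.2,0.01],
    [-0.13,-0.2,0.01],
  ],
  yaw=[0,0,0,0,0,0,0,0],
)

```text
time_s: 6.63
ee_pos: [384.2, -343.3, 317.5]
ee_rot: [-179.9, -0.0, 119.6]
force: [0.3, 0.0, 0.2]
gripper_width: 0.3
gripper_force: 0.0
```

Run:
```python
from h import *
f=eyes.grab_frame("top"); cv2.imwrite("pics/top4.png",f["frame"][:,:,::-1])
c,r,mk,pp=dial(f); d=pp.mean(0)-[503.4,-118.2]; print(c,r,len(pp),np.degrees(np.arctan2(d[1],d[0])),env.state()["force"])
```

```text
[ 503.30859375 -117.89046478] 47.8484992980957 42 44.17243146837617 [-0.36194148  0.55619189  0.16856147]
```

View pics/top4.png

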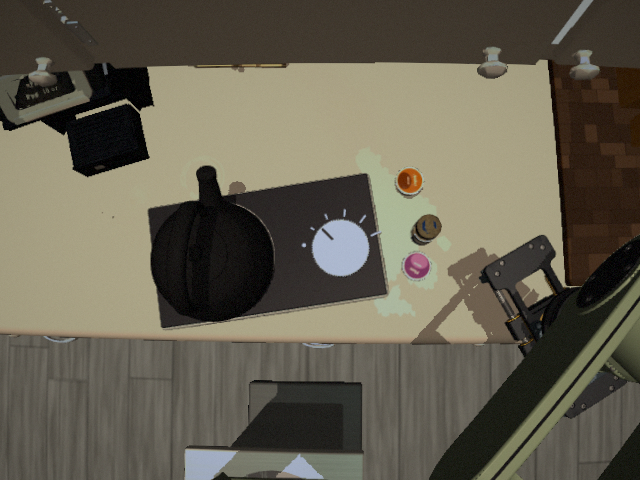

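The top view shows everything else where it stood. The pointer runs from the dial centre to about (322,230), but it measures 44° against the bar's 54.5°. I'll refine that measurement with a line fit.

Run:
```python
from h import *
for k in range(2):
    f=eyes.grab_frame("top"); c,r,mk,pp=dial(f); d=pp-c
    q=d[np.hypot(*d.T)<46]; vx,vy,x0,y0=cv2.fitLine(q.astype(np.float32),cv2.DIST_HUBER,0,.01,.01).ravel()
    print(c,"line dir",np.degrees(np.arctan2(vy,vx)),x0,y0)
    a=np.degrees(np.arctan2(q[:,1],q[:,0]));R=np.hypot(*q.T); o=R.argsort(); print([(int(R[i]),int(a[i])) for i in o])
    print([(m-c).round(1).tolist() for m in mk])
cv2.imwrite("pics/c5.png",cv2.resize(f["frame"][200:290,290:400,::-1],None,fx=6,fy=6,interpolation=cv2.INTER_CUBIC))
```

```text
[ 503.30859375 -117.89046478] line dir 47.93504 21.95013 20.836777
[(18, 40), (19, 44), (19, 37), (20, 47), (20, 41), (21, 44), (21, 38), (22, 47), (22, 41), (24, 44), (24, 38), (25, 47), (25, 41), (26, 44), (26, 39), (27, 47), (27, 42), (28, 44), (29, 39), (30, 46), (30, 42), (31, 44), (31, 40), (32, 46), (32, 42), (33, 44), (33, 40), (34, 46), (34, 42), (36, 44), (36, 40), (37, 46), (37, 42), (38, 44), (38, 41), (39, 46), (39, 43), (40, 44), (40, 41), (41, 46), (41, 43)]
[[2.4, -67.7], [6.7, 62.4], [13.5, -66.0], [35.2, 48.5], [43.6, -61.0], [52.6, -37.8], [56.0, 24.8], [62.5, -6.8], [37.5, -68.3]]
[ 503.30859375 -117.89046478] line dir 48.07128 22.093107 21.05356
[(18, 40), (19, 44), (19, 37), (20, 47), (20, 41), (21, 44), (21, 38), (22, 47), (22, 41), (24, 44), (24, 38), (25, 47), (25, 41), (26, 44), (26, 39), (27, 47), (27, 42), (28, 44), (29, 39), (30, 46), (30, 42), (31, 44), (31, 40), (32, 46), (32, 42), (33, 44), (33, 40), (34, 46), (34, 42), (36, 44), (36, 40), (37, 46), (37, 42), (38, 44), (38, 41), (39, 46), (39, 43), (40, 44), (40, 48), (40, 41), (41, 46), (41, 43)]
[[3.2, -67.7], [6.7, 62.4], [13.5, -66.0], [35.2, 48.5], [44.5, -61.0], [52.6, -37.8], [56.0, 24.8], [62.5, -6.8], [37.9, -68.0]]
```

View pics/c5.png

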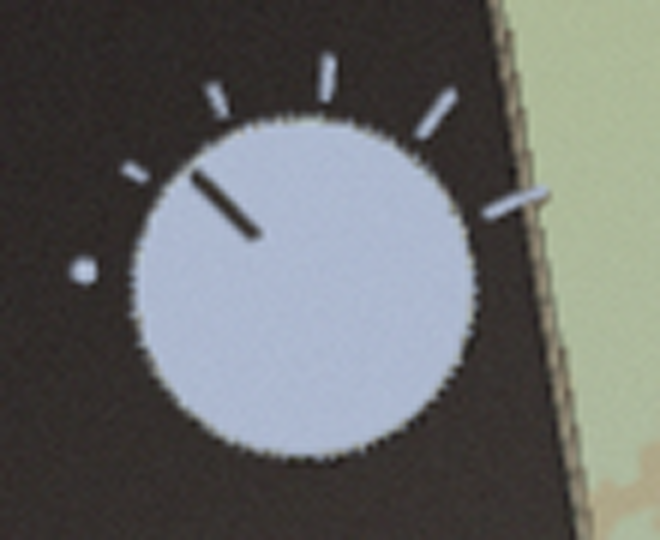

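It has stopped between the detents, about 7–10° short of the bar. I'll wait half a second to see whether it creeps in.

>>> send_rows(
  grip=[-1,-1,-1,-1,-1,-1,-1,-1],
  xyz=[
    [0,0,0],
    [0,0,0],
    [0,0,0],
    [0,0,0],
    [0,0,0],
    [0,0,0],
    [0,0,0],
    [0,0,0],
  ],
  yaw=[0,0,0,0,0,0,0,0],
)

```text
time_s: 7.45
ee_pos: [386.7, -340.3, 318.0]
ee_rot: [180.0, -0.0, 119.9]
force: [-0.0, -0.3, 0.6]
gripper_width: 0.5
gripper_force: 0.0
```

```bash
cat >> h.py <<'E'
def ang(f):
    c,r,mk,pp=dial(f); d=pp-c; q=d[np.hypot(*d.T)<46]; R=np.hypot(*q.T)
    v=cv2.fitLine(q.astype(np.float32),cv2.DIST_HUBER,0,.01,.01).ravel()
    o=q[R>R.max()-6].mean(0); D=lambda a:np.degrees(np.arctan2(a[1],a[0]))
    return D(v[:2]),D(q.mean(0)),D(o)
E
python3 - <<'E'
from h import *
print(ang(eyes.grab_frame("top")), env.state()["ee_pos"])
im=cv2.imread("pics/top0.png")[:,:,::-1]; f=eyes.grab_frame("top"); f["frame"]=im; print("start",ang(f))
E
```

```text
(np.float32(48.07128), np.float64(43.637780568683596), np.float64(44.200562220739705)) [ 386.64836444 -340.38560104  317.95059224]
start (np.float32(-6.270815), np.float64(-5.707659080158324), np.float64(-6.053700359967161))
```

It's static, so it needs a small nudge of about 9°. I'll go back to the same region.

>>> send_rows(
  grip=[-1,-1,-1,-1,-1,-1,-1,-1],
  xyz=[
    [0.02,0.03,0],
    [0.04,0.06,0],
    [0.06,0.09,0],
    [0.08,0.125,0],
    [0.1,0.155,0],
    [0.12,0.185,0],
    [0.125,0.1955,0],
    [0.125,0.1955,0],
  ],
  yaw=[-3,-6,-9,-12,-12,-12,-12,-12],
)

```text
time_s: 8.22
ee_pos: [512.7, -142.6, 317.7]
ee_rot: [180.0, -0.0, 108.1]
force: [-1.0, -0.1, 0.5]
gripper_width: 0.4
gripper_force: 0.0
```

>>> send_rows(
  grip=[-1,-1,-1,-1,-1,-1,-1,-1],
  xyz=[
    [0,0,-0.04],
    [0,0,-0.08],
    [0,0,-0.12],
    [0,0,-0.16],
    [0,0,-0.2],
    [0,0,-0.22],
    [0,0,-0.235],
    [0,0,-0.24],
  ],
  yaw=[0,0,0,0,0,0,0,0],
)

```text
time_s: 8.88
ee_pos: [509.2, -145.8, 75.4]
ee_rot: [-179.7, -0.1, 107.8]
force: [0.5, -0.1, -0.1]
gripper_width: 0.7
gripper_force: 0.0
```

>>> send_rows(
  grip=[-1,-1,-1,-1,-1,-1,-1,-1],
  xyz=[
    [0,0,-0.002],
    [0,0,-0.004],
    [0,0,-0.006],
    [0,0,-0.007],
    [0,0,-0.008],
    [0,0,-0.009],
    [0,0,-0.01],
    [0,0,-0.01],
  ],
  yaw=[0,0,0,0,0,0,0,0],
)

```text
time_s: 9.55
ee_pos: [512.8, -145.6, 69.5]
ee_rot: [179.8, 0.2, 107.9]
force: [0.3, -2.0, 7.8]
gripper_width: 0.2
gripper_force: 3.7
```

>>> send_rows(
  grip=[-1,-1,-1,-1,-1,-1,-1,-1],
  xyz=[
    [0,0,-0.0005],
    [0.0009,0.0004,-0.0005],
    [0.0018,0.0008,-0.0005],
    [0.0027,0.0012,-0.0005],
    [0.0036,0.0017,-0.0005],
    [0.0045,0.0021,-0.0005],
    [0.0045,0.0021,-0.0005],
    [0.0045,0.0021,-0.0005],
  ],
  yaw=[0,2,4,6,8,10,10,10],
)

```text
time_s: 10.22
ee_pos: [517.6, -143.6, 69.4]
ee_rot: [179.9, 0.2, 117.9]
force: [-0.9, -2.7, 8.3]
gripper_width: 0.2
gripper_force: 4.0
```

>>> send_rows(
  grip=[-1,-1,-1,-1,-1,-1,-1,-1],
  xyz=[
    [0,0,0.002],
    [0,0,0.005],
    [0,0,0.03],
    [0,0,0.07],
    [0,0,0.11],
    [0,0,0.15],
    [0,0,0.19],
    [0,0,0.23],
  ],
  yaw=[0,0,0,0,0,0,0,0],
)

```text
time_s: 10.88
ee_pos: [515.4, -142.2, 299.5]
ee_rot: [180.0, -0.0, 117.9]
force: [0.7, -0.1, 0.3]
gripper_width: 0.4
gripper_force: 0.0
```

>>> send_rows(
  grip=[-1,-1,-1,-1,-1,-1,-1,-1],
  xyz=[
    [-0.02,-0.03,0.02],
    [-0.04,-0.06,0.02],
    [-0.06,-0.09,0.02],
    [-0.08,-0.12,0.02],
    [-0.1,-0.15,0.02],
    [-0.12,-0.18,0.02],
    [-0.13,-0.2,0.02],
    [-0.13,-0.2,0.02],
  ],
  yaw=[0,0,0,0,0,0,0,0],
)

```text
time_s: 11.55
ee_pos: [384.0, -345.6, 317.2]
ee_rot: [-179.9, 0.0, 117.6]
force: [-0.2, -0.5, -1.1]
gripper_width: 0.5
gripper_force: 0.0
```

Run:
```python
from h import *
f=eyes.grab_frame("top");print(ang(f))
cv2.imwrite("pics/c6.png",cv2.resize(f["frame"][160:290,140:440,::-1],None,fx=2.6,fy=2.6,interpolation=cv2.INTER_CUBIC))
```

```text
(np.float32(54.598137), np.float64(54.622113327425105), np.float64(54.52327533032104))
```

View pics/c6.png

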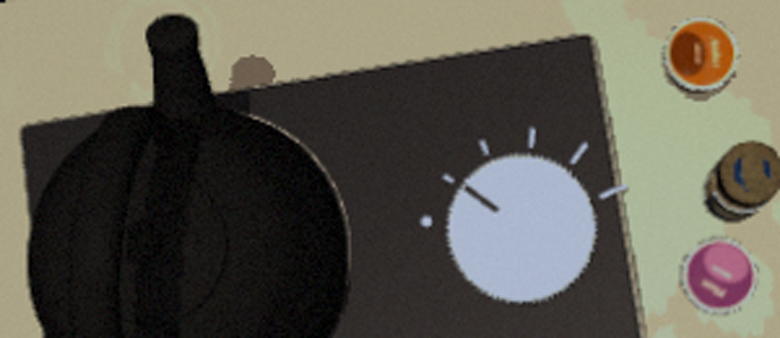

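The pointer end at about (467,187) in the crop now lines up with the shortest bar at (448,178). It measures 54.6° against the bar's 54.5°, and the kettle, jar and pods haven't moved. I'll hand it in.

```bash
python3 -c "
from workcell import env
print(env.job_done())"
```

```text
the job is handed in; nothing more can be done
None
```

I turned the dial down to the lowest-heat bar (pointer at 54.6°, bar at 54.5°) after one small corrective nudge, and handed the job in with the arm clear; the kettle, jar and pods look unmoved, and no verdict came back.

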